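# Switch the tube sorter's rocking gate and run the waiting batch into the other lane

### The job

The tube sorter's rocking gate is still tipped for the lane that took the last batch. Press down the raised wing of the gate so that it rocks over for the other lane, then push the shutter handle sideways all the way to the left, so that the four waiting tubes roll down into that other lane, and once they are all down push the handle all the way back to the right to shut the magazine again. Work by pressing and pushing with the fingertips only: do not touch or lift the tubes, and leave the things round the sorter where they stand.

Things in the scene. Friction and masses are not known exactly. Their poses are not given: they have to be found in the camera images.
- sorter: Bench tube sorter, fixed, 146 (x) x 404 (y) x 260 mm (z). Origin: centre of its footprint on the worktop; x points away from the robot, y left. In the middle stands the magazine, 125 (x) x 86 mm (y): a slot 21 mm wide with four tubes lying in it. Under it is the rocking gate; steel lanes slope down left and right, 70 to 195 mm off the middle, walls 114 mm apart in x, up to z 115 mm.
- gate (a joint): Tilt of the seesaw gate, rad, -0.45 to 0.45: a steel plate 112 (x) x 210 mm (y), pivot along the sorter's x at y 0, z 98 mm. Positive: left wing up, tubes run to the right lane; negative: right wing up, tubes run left. Top-heavy: it starts against either stop, needs under 2 N on the raised wing and falls to the other stop by itself once past level.
- gate_left_wing (a point): Point on the upper face of the gate's left wing, near its end, midway along x: 70 mm left of the middle and 156 mm above the worktop when raised, 89 mm left and 80 mm above it when lowered. Press it from above, about 82 mm from the middle, clear of the magazine, down past level (about 120 mm).
- gate_right_wing (a point): The same point on the gate's right wing, mirrored.
- shutter (a joint): Travel of the slide shutter under the magazine (m): 0 shut (as it starts), 0.030 fully open, to the sorter's left (+y). It stays where it is left and moves against about 2 N. The tubes drop only when it is nearly fully open, and are down the lane within 2 s.
- shutter_handle (a point): Centre of the shutter's upright black handle in front of the magazine, 28 (x) x 11 mm (y), z 190 to 212 mm (this point 201 mm), on a thin tongue with its top at 179 mm; over 50 mm clear in front of the magazine's front face. Push its right side to open, its left side to shut.
- left_lane (a point): Point on the floor of the left lane, 150 mm left of the sorter's middle line, 42 mm above the worktop. Tubes that have run into this lane lie side by side from here outwards, against the stop wall.
- right_lane (a point): The same for the right lane.
- waiting_tube_0 (a point): Centre of the lowest waiting tube: a capped blood tube, 17 mm across the cap and 107 mm long, lying along the sorter's x axis in the magazine.
- waiting_tube_1 (a point): Centre of the second tube from below.
- waiting_tube_2 (a point): Centre of the third tube from below.
- waiting_tube_3 (a point): Centre of the topmost tube.
- dropper: Bystander, loose: dropper bottle 25 mm across, 71 mm high, left in front of the sorter; origin under its centre.
- cup: Bystander, loose: specimen cup 52 mm across, 62 mm high, right of the sorter; origin under its centre.
- cap: Bystander, loose: tube cap standing up, 17 mm across, 24 mm high, in front of the sorter; origin under its centre.
- timer: Bystander, loose: flat lab timer 70x66x19 mm, right of the sorter; origin under its centre.
- pen: Bystander, loose: pen 145 mm long, lying right in front of the sorter; origin under its centre.
- waiting_0: Tube 0 itself (0 lowest): origin at its round foot, its z axis runs along the tube to the cap.
- waiting_1: Tube 1 itself (0 lowest): origin at its round foot, its z axis runs along the tube to the cap.
- waiting_2: Tube 2 itself (0 lowest): origin at its round foot, its z axis runs along the tube to the cap.
- waiting_3: Tube 3 itself (0 lowest): origin at its round foot, its z axis runs along the tube to the cap.
Not all that is in view belongs to the job. What is shaped like the waiting_3 but green is not meant.

How it is judged:
By the outcome, as a careful person would: the job done as asked, in the order asked, and still so for the second after the job is handed in, with the robot touching nothing.
It also fails if it takes over 54 s, if anything falls off the work surface, if the arm or the gripper's body presses on something with over 40 N, if the wrist force passes 120 N, or if a joint passes its speed limit or range.

### The arm

A 7-joint arm with a two-finger parallel gripper is mounted at the origin on the work surface; the furniture and walls round the work are solid. World frame = base frame: x ahead of the robot, y to its left, z up, the work surface at z = 0. Lengths are in mm, angles in rad, forces in N, time in s.
With the tool pointing down it reaches from about 425 to 875 mm from the base axis. Payload 4.7 kg.
Tool frame: the origin (TCP) lies midway between the tips of the shut fingers; the grasp point (between the pads) lies 19 mm behind it; z points along the fingers, y is the line along which they close (so a half turn about z gives the same grasp; the last joint's range is limited). The gripper opens to 85 mm and grips with 20 to 120 N. Pads are 22 mm wide; open, the fingers measure 114 mm over their backs; the gripper's body (76 mm by 85 mm) begins 54 mm behind the grasp point. The pads swing forward as they close: fully open they stand 13 mm farther back than shut.
Start: joints at [1.287, 0.321, -0.07, 1.45, 0.023, 1.371, -0.057], TCP at [190.701, -621.416, 231.349] pointing down, gripper open.
Joint ranges: [-2.86, 2.86], [-0.3, 2.09], [-1.38, 1.24], [0.06, 2.45], [-1.56, 4.7], [0.09, 2.05], [-2.69, 2.69]. Speed limits (rad/s): [2.57, 2.57, 3.14, 3.14, 3.14, 3.14, 3.14].

### API

Orientations are given as a rotation vector (axis times angle).
In Python, from cell import r gives the robot as it stands.
- The arm moves only by the tool move_arm, never from a script. Its argument "deltas" is a list that holds one entry, the list of rows, each a list of 5 numbers: the shift along the world's x, y, z in mm, then the turn about the world's z in degrees, then the closure, from 0 (fully open) to 1 (shut). A call has 1 to 10 rows; each row is the pose to reach, as a shift and turn from the pose commanded when the call began; what a row does not reach only later rows make up. A row lasts 1/12 s, in which the tool goes at most 41.7 mm and 7.16 degrees, less where a joint would pass 70% of its speed; a pose out of reach is approached as far as the arm can. A call with a gripper value outside its range is refused whole. The fingers move at their own pace and stop on an object; "force" is the grip in N (left out, the last holds). Time passes only in rows, so rows that repeat a pose let the fingers close. It gives the time, the measured TCP pose, the force, the opening and the grip force at its end, in the units of the state.
- r.observe(): the state, without advancing time (a new reading comes with each control period).
- r.snapshot(name): name is "scene" or "top" or "wrist"; returns a dict with "pixels" (384x512x3 uint8, red, green, blue), "camera_matrix" (3x3 intrinsics, pixels), "extrinsics" (4x4, takes a point from world to camera coordinates); the wrist camera has in their place "T_tool_cam" (4x4, takes a point from camera to tool coordinates, whose origin is the TCP and whose axes are the flange's). Camera axes: x right, y up, looking along -z (the intrinsics and any distortion apply to the point x, -y, -z); pixel columns grow to the right and rows downward; lengths in mm; the calibration is good to about 2 mm. The wrist camera is an equidistant fisheye: a pixel r from the principal point sees the ray r / f radians off the axis. A picture is of the moment at which its call begins: read the wrist's pose just before it. There is no depth.
- r.job_done(): hands the job in; it is judged then, once.
The state is a dict: "t": time; "q": joint angles; "qvel": joint speeds; "joint_torque": joint torques, N m; "position": TCP position; "orientation": TCP orientation; "contact_force": force on the tool from outside, world axes, zero at the start; "moment": the same for the moment, N m; "opening": finger opening in mm; "finger_force": force on a finger pad.
Only numpy, scipy, OpenCV 4.12 (cv2) and the standard library are available. Lean on these libraries where they do the work, as an engineer would, in place of code of your own. Each camera call takes 0.05 s, during which the arm holds its last target. There are 200 camera calls.

## Working session

There is one attempt and no reset: what is moved stays moved. The work goes in short steps, Python scripts to look and compute and a tool call to move; the robot and the scene stay as the last step left them, time stands still between calls to the robot, and variables do not carry over. Pictures are saved under pics/ and viewed, at most 10 in all, crops included, and the job is handed in when it is done.

Besides the shell and the picture viewer there is one more tool, called after ">>>" in YAML: its name, and indented under it one key for each argument. move_arm: Moves the arm, as the interface text tells. Its arguments: {"type":"object","properties":{"deltas":{"type":"array","items":{"type":"array","items":{"type":"array","items":{"type":"number"}}}},"force":{"type":"number"}},"required":["deltas"]}

```bash
mkdir -p pics; ls
python3 - <<'E'
from cell import r
import cv2
s=r.observe();print(s['t'],s['position'],s['orientation'],s['opening'])
for n in('scene','top'):
    d=r.snapshot(n);cv2.imwrite(f'pics/{n}0.png',d['pixels'][:,:,::-1]);print(n,d['camera_matrix'],d['extrinsics'])
E
```

```text
pics
0.0 [ 190.56711196 -620.8614551   230.19424756] [-3.10489978e+00 -4.65929064e-01  5.76397443e-04] 85.41204014625279
scene [[392.3146254    0.         255.72190129]
 [  0.         392.3146254  190.97203677]
 [  0.           0.           1.        ]] [[-7.62911969e-01 -6.46491249e-01  3.79371806e-03  3.02486407e+02]
 [ 4.84973279e-01 -5.68407624e-01  6.64615446e-01 -3.91283193e+02]
 [-4.27511692e-01  5.08882931e-01  7.47175961e-01 -1.13350279e+03]
 [ 0.00000000e+00  0.00000000e+00  0.00000000e+00  1.00000000e+00]]
top [[407.4311542    0.         253.96257478]
 [  0.         407.4311542  192.27031024]
 [  0.           0.           1.        ]] [[-2.51151334e-02 -9.99481598e-01 -2.01436087e-02 -9.33028763e+01]
 [ 9.92081235e-01 -2.73995149e-02  1.22572794e-01 -5.10429476e+02]
 [-1.23061177e-01 -1.69056641e-02  9.92255081e-01 -1.22339514e+03]
 [ 0.00000000e+00  0.00000000e+00  0.00000000e+00  1.00000000e+00]]
```

View pics/scene0.png

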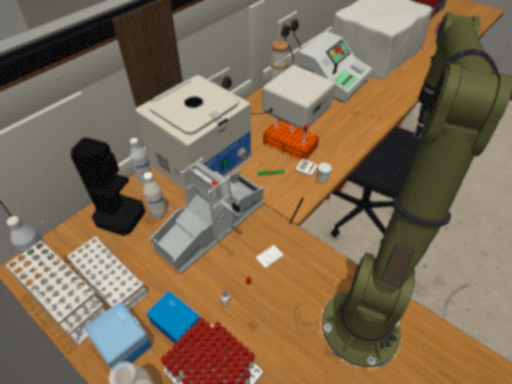

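View pics/top0.png

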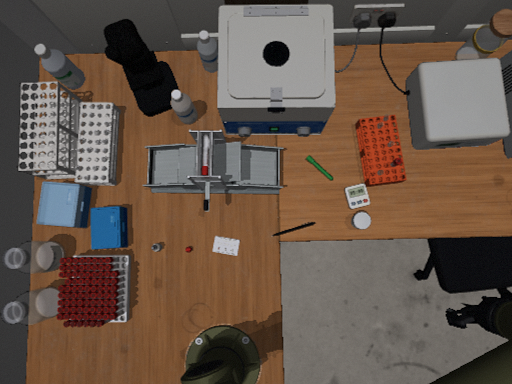

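The scene view shows the sorter at about (208,215). In the top view it spans cols 147–282 and rows 133–210, with the black handle near (207,203). The decoy green tube is at (320,167), outside the sorter. Next is a close crop.

```bash
cat > h.py <<'E'
import numpy as np
from cell import r
def ray(d,u,v):
    K=np.array(d['camera_matrix']);E=np.array(d['extrinsics']);R=E[:3,:3]
    c=-R.T@E[:3,3];k=np.linalg.solve(K,[u,v,1]);return c,R.T@np.array([k[0],-k[1],-k[2]])
def onz(d,u,v,z):
    c,w=ray(d,u,v);return c+w*(z-c[2])/w[2]
def proj(d,p):
    E=np.array(d['extrinsics']);q=E[:3,:3]@p+E[:3,3];a=np.array(d['camera_matrix'])@[q[0],-q[1],-q[2]];return a[:2]/a[2]
E
python3 - <<'E'
from h import *
import cv2
t=cv2.imread('pics/top0.png')[125:220,140:290];s=cv2.imread('pics/scene0.png')[150:275,140:275]
t=cv2.resize(t,None,fx=5.2,fy=5.2,interpolation=cv2.INTER_CUBIC)[:, :780]
cv2.imwrite('pics/c1.png',t)
cv2.imwrite('pics/c2.png',cv2.resize(s,None,fx=4.6,fy=4.6,interpolation=cv2.INTER_CUBIC))
E
```

```text
(no output)
```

View pics/c1.png

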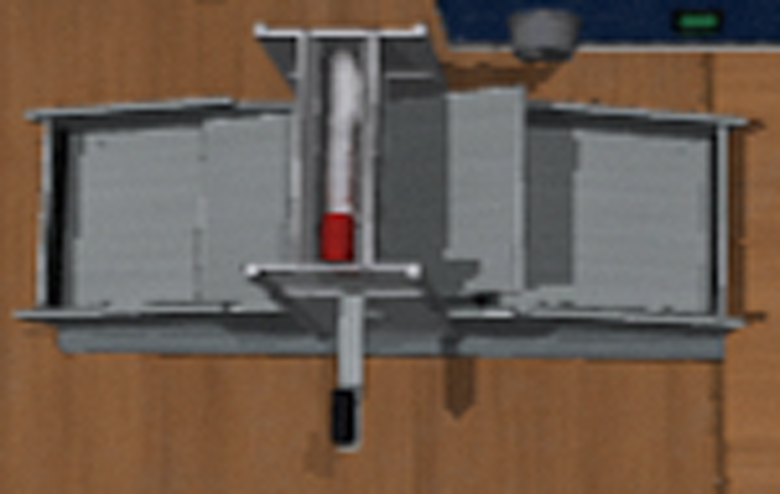

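View pics/c2.png

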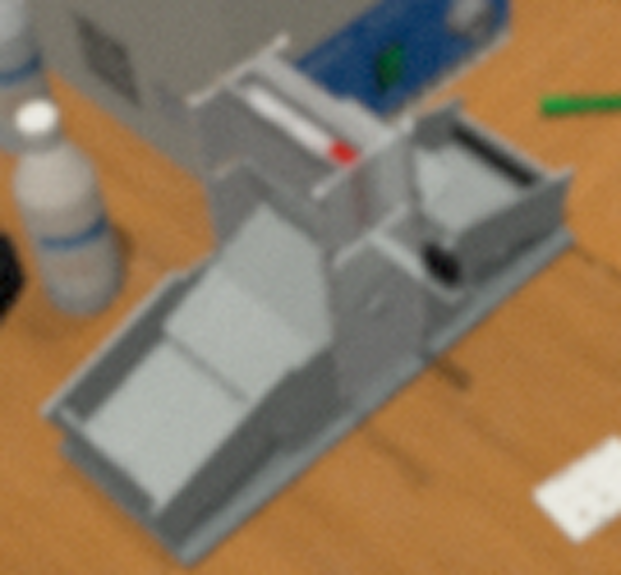

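The top crop shows the right wing's raised edge at full-frame (241,160), with its shadow in the right lane. In the scene crop the left wing lies flush with its lane. So the right wing is up and must be pressed, and the right lane is the target. The candidates for the handle were the black handle at (206,205), the black pen at (294,228) and a cast shadow at (228,201). I choose (206,205), at the end of the tongue.

Run:
```python
from h import *
T=r.snapshot('top');S=r.snapshot('scene')
np.set_printoptions(precision=1,suppress=True)
f=lambda a,b:(a/5.2+140-.4,b/5.2+125-.4)
g=lambda a,b:(a/4.6+140-.4,b/4.6+150-.4)
def tri(p,q):
    c,w=ray(T,*p);e,x=ray(S,*q);w/=np.linalg.norm(w);x/=np.linalg.norm(x)
    k=np.linalg.lstsq(np.c_[w,-x],e-c,rcond=None)[0];a,b=c+w*k[0],e+x*k[1];return (a+b)/2,np.linalg.norm(a-b)
print('cam',ray(T,0,0)[0],ray(S,0,0)[0])
print('handle',tri(f(343,415),g(441,262)))
print('handle top z212',onz(T,*f(343,415),206))
for n,p,z in [('baseFL',(58,350),0),('baseFR',(725,357),0),('lFL',(15,316),115),('lFR',(745,323),115),('lBL',(28,113),115),('lBR',(747,122),115),('magFL',(250,271),260),('magFR',(418,271),260),('magBL',(258,30),260),('magBR',(425,30),260),('wing edge back',(523,88),170),('wing edge front',(523,292),170),('h l',(332,415),212),('h r',(354,415),212)]: print(n,onz(T,*f(*p),z))
for n,p in [('baseFL',(187,562)),('baseFR',(572,237))]: print(n,onz(S,*g(*p),0))
```

```text
cam [ 353.5 -127.9 1274.6] [ -64.1  550.  1105.8]
handle (array([458.5,  20. , 201.2]), np.float64(1.7743700636088562))
handle top z212 [457.3  18.8 206. ]
baseFL [521.8 220.8   0. ]
baseFR [ 506.3 -185.     0. ]
lFL [526.3 213.5 115. ]
lFR [ 511.1 -191.5  115. ]
lBL [641.5 207.1 115. ]
lBR [ 624.2 -196.4  115. ]
magFL [523.6  56.  260. ]
magFR [521.3 -25.8 260. ]
magBL [643.9  51.5 260. ]
magBR [641.4 -31.1 260. ]
wing edge back [633.5 -74.4 170. ]
wing edge front [523.4 -72.1 170. ]
h l [456.8  23.6 212. ]
h r [456.5  12.5 212. ]
baseFL [528.8 215.7   0. ]
baseFR [ 513.2 -184.7    0. ]
```

Sorter yaw is about −0.04 rad, its centre is near (578,12), and the handle is near (458,19.5,201), which matches its given height. Heights and sizes agree. I'll press the right wing with the inner finger of the half-open gripper, which keeps the body clear of the magazine.

>>> move_arm:
  deltas:
    - [[24,32,2,-2,0.45],[48,64,4,-4,0.45],[72,97,6,-6,0.45],[96,129,8,-8,0.45],[120,161,10,-10,0.45],[144,193,10,-12,0.45],[168,226,10,-14,0.45],[192,258,10,-16,0.45],[216,290,10,-18,0.45],[230,310,10,-19,0.45]]

```text
t: 1.03
position: [423.5, -306.8, 241.6]
orientation: [-3.14, 0.048, -0.002]
contact_force: [0.8, -0.4, 0.4]
opening: 47.0
finger_force: 0.0
```

>>> move_arm:
  deltas:
    - [[24,32,0,0,0.45],[48,65,0,0,0.45],[72,98,0,0,0.45],[96,131,0,0,0.45],[120,164,0,0,0.45],[140,190,0,0,0.45],[152,207,0,0,0.45],[152,207,0,0,0.45],[152,207,0,0,0.45],[152,207,0,0,0.45]]

```text
t: 1.87
position: [572.1, -105.7, 241.0]
orientation: [3.14, -0.055, -0.002]
contact_force: [-0.7, 0.9, -0.9]
opening: 46.8
finger_force: 0.0
```

Run:
```python
from h import *
import cv2
s=r.observe();print(s['t'],s['position'],s['orientation'],s['contact_force'],s['opening'])
a=r.snapshot('top')['pixels'][100:230,130:330];b=r.snapshot('scene')['pixels'][130:280,140:340]
a=cv2.resize(a,(400,260));b=cv2.resize(b,(400,300));w=cv2.resize(r.snapshot('wrist')['pixels'],(400,300))
a=cv2.copyMakeBorder(a,0,40,0,0,0)
cv2.imwrite('pics/m1.png',np.vstack([np.hstack([a,b]),np.hstack([w,w*0])])[:,:,::-1])
```

```text
1.8667 [ 572.13648512 -105.65315416  241.00312741] [ 3.14022755e+00 -5.48383139e-02 -1.67609133e-03] [-0.74066862  0.868439   -0.93591328] 46.7908800528745
```

View pics/m1.png

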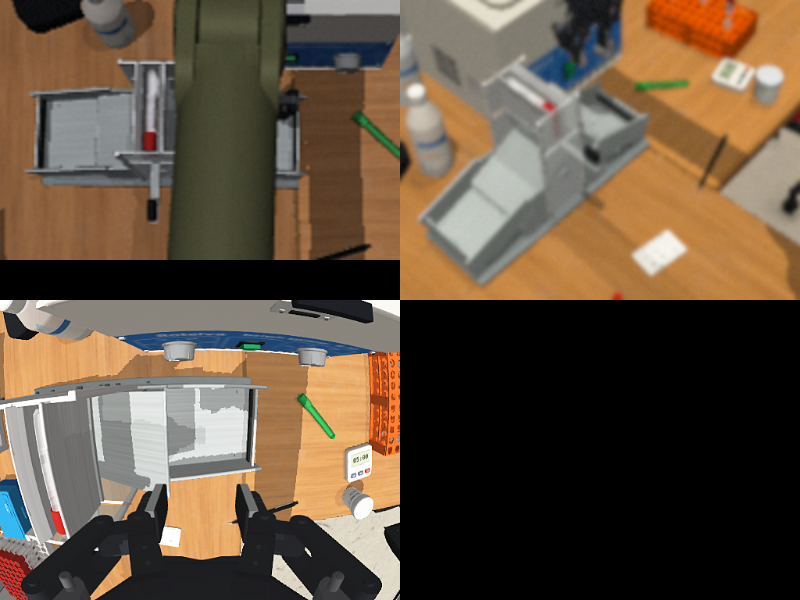

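The inner finger hangs over the wing edge (wrist view col 155–165). I'll shift it 6 mm inwards and press down.

>>> move_arm:
  deltas:
    - [[2,6,-20,0,0.45],[2,6,-45,0,0.45],[2,6,-65,0,0.45],[2,6,-75,0,0.45],[2,6,-85,0,0.45],[2,6,-95,0,0.45],[2,6,-105,0,0.45],[2,6,-105,0,0.45]]

```text
t: 2.68
position: [573.7, -98.6, 134.6]
orientation: [-3.141, 0.054, 0.004]
contact_force: [-0.7, -0.9, 0.4]
opening: 46.5
finger_force: 0.0
```

>>> move_arm:
  deltas:
    - [[0,0,-8,0,0.45],[0,0,-16,0,0.45],[0,0,-24,0,0.45],[0,0,-30,0,0.45],[0,0,-30,0,0.45],[0,0,-30,0,0.45]]

```text
t: 3.18
position: [574.4, -98.4, 105.8]
orientation: [-3.141, 0.053, 0.001]
contact_force: [0.2, -0.3, -0.4]
opening: 47.0
finger_force: 0.0
```

Run:
```python
from h import *
import cv2
a=r.snapshot('top')['pixels'][100:230,130:330];b=r.snapshot('scene')['pixels'][130:280,140:340]
a=cv2.resize(a,(400,260));b=cv2.resize(b,(400,300));w=cv2.resize(r.snapshot('wrist')['pixels'],(400,300))
a=cv2.copyMakeBorder(a,0,40,0,0,0)
cv2.imwrite('pics/m2.png',np.vstack([np.hstack([a,b]),np.hstack([w,w*0])])[:,:,::-1])
```

```text
(no output)
```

View pics/m2.png

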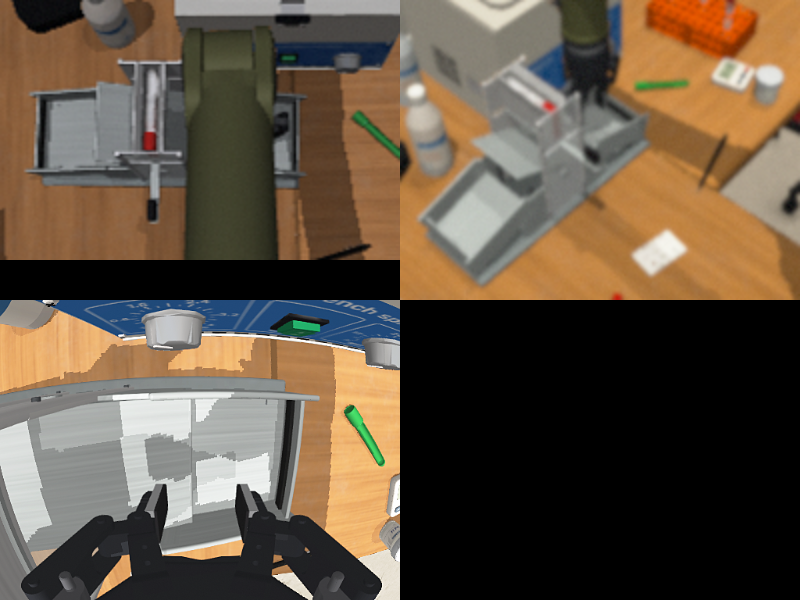

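The left wing now stands up (scene view ~(505,150)), so the gate has rocked over. Next I lift, retreat in x, and straddle the handle.

>>> move_arm:
  deltas:
    - [[0,0,40,0,0.45],[0,0,80,0,0.45],[0,0,120,0,0.45],[-20,0,135,0,0.45],[-60,0,135,0,0.45],[-98,0,135,0,0.45],[-116,0,135,0,0.45],[-116,35,135,0,0.45],[-116,70,135,0,0.45],[-116,100,135,0,0.45]]

```text
t: 4.17
position: [458.5, 3.2, 242.3]
orientation: [3.14, -0.054, 0.003]
contact_force: [-0.1, 0.7, -0.3]
opening: 46.8
finger_force: 0.0
```

>>> move_arm:
  deltas:
    - [[0,18,0,0,0.45],[0,18,0,0,0.45],[0,18,0,0,0.45]]

```text
t: 4.42
position: [458.9, 20.5, 242.0]
orientation: [3.14, -0.049, 0.002]
contact_force: [-0.6, -0.5, 0.5]
opening: 46.6
finger_force: 0.0
```

Run:
```python
from h import *
import cv2
s=r.observe();print(s['position'])
b=r.snapshot('scene')['pixels'][130:280,140:340]
b=cv2.resize(b,(400,300));w=r.snapshot('wrist')['pixels'][100:,:]
w=cv2.resize(w,(800,444))[144:]
cv2.imwrite('pics/m3.png',np.vstack([np.hstack([b,b*0]),w])[:,:,::-1])
```

```text
[458.85855983  20.48759495 241.99156565]
```

View pics/m3.png

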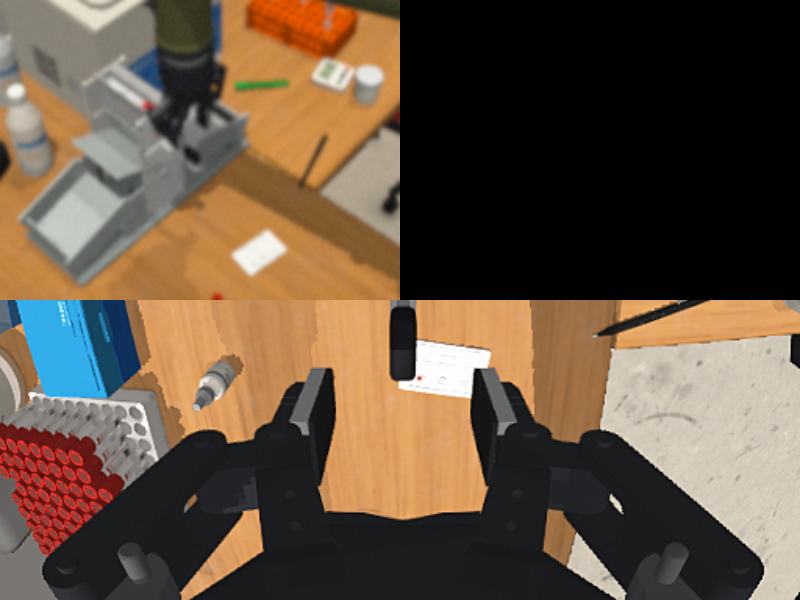

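The handle (col 402) is centred between the pads. I'll descend, then push left.

>>> move_arm:
  deltas:
    - [[0,0,-25,0,0.45],[0,0,-49,0,0.45],[0,0,-49,0,0.45],[0,10,-49,0,0.45],[1,18,-49,0,0.45],[1,24,-49,0,0.45],[1,30,-49,0,0.45],[1,36,-49,0,0.45],[2,42,-49,0,0.45],[2,46,-49,0,0.45]]

```text
t: 5.35
position: [461.1, 66.5, 193.0]
orientation: [3.141, -0.052, 0.002]
contact_force: [-0.0, -1.9, 0.4]
opening: 47.0
finger_force: 0.8
```

>>> move_arm:
  deltas:
    - [[0,2,0,0,0.45],[0,4,0,0,0.45],[0,4,0,0,0.45]]

```text
t: 5.6
position: [461.2, 67.4, 192.8]
orientation: [3.138, -0.055, 0.001]
contact_force: [0.2, -5.9, 3.4]
opening: 47.0
finger_force: 3.2
```

>>> move_arm:
  deltas:
    - [[0,3,0,0,0.45],[0,3,0,0,0.45],[0,3,0,0,0.45],[0,3,0,0,0.45],[0,3,0,0,0.45],[0,3,0,0,0.45],[0,3,0,0,0.45],[0,3,0,0,0.45],[0,3,0,0,0.45],[0,3,0,0,0.45]]

```text
t: 6.43
position: [461.2, 67.5, 192.7]
orientation: [3.134, -0.059, 0.001]
contact_force: [-0.4, -11.6, 3.6]
opening: 46.9
finger_force: 5.9
```

>>> move_arm:
  deltas:
    - [[0,0,0,0,0.45],[0,0,0,0,0.45],[0,0,0,0,0.45],[0,0,0,0,0.45],[0,0,0,0,0.45],[0,0,0,0,0.45],[0,0,0,0,0.45],[0,0,0,0,0.45],[0,-2,0,0,0.45],[0,-4,0,0,0.45]]

```text
t: 7.27
position: [461.1, 67.3, 192.7]
orientation: [3.14, -0.056, 0.001]
contact_force: [0.7, -1.4, 1.0]
opening: 46.9
finger_force: 0.6
```

>>> move_arm:
  deltas:
    - [[0,0,0,0,0.45],[0,0,0,0,0.45],[0,0,0,0,0.45],[0,0,0,0,0.45],[0,0,0,0,0.45],[0,0,0,0,0.45],[0,0,0,0,0.45],[0,0,0,0,0.45],[0,0,0,0,0.45],[0,0,0,0,0.45]]

```text
t: 8.1
position: [461.0, 67.4, 192.6]
orientation: [3.139, -0.054, 0.001]
contact_force: [0.2, -5.5, 2.3]
opening: 47.1
finger_force: 2.9
```

Run:
```python
from h import *
import cv2
a=r.snapshot('top')['pixels'][120:220,140:300];b=r.snapshot('scene')['pixels'][150:275,140:290]
a=cv2.resize(a,(400,250));b=cv2.resize(b,(400,333));a=cv2.copyMakeBorder(a,0,83,0,0,0)
cv2.imwrite('pics/m4.png',np.hstack([a,b])[:,:,::-1])
```

```text
(no output)
```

View pics/m4.png

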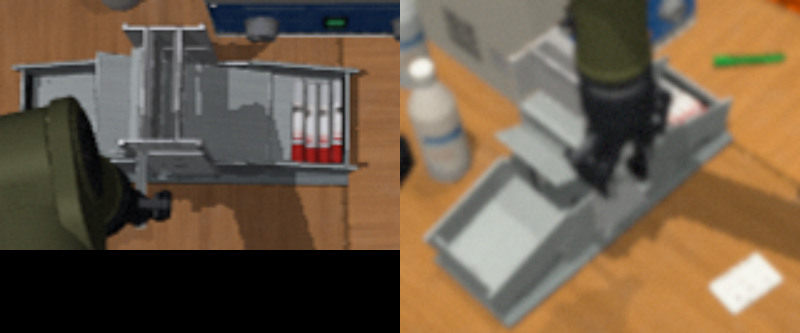

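All four tubes lie in the right lane (top crop caps at x 297–335, y 153) and the magazine is empty. Now I shut it.

>>> move_arm:
  deltas:
    - [[0,-16,0,0,0.45],[-1,-32,0,0,0.45],[-1,-38,0,0,0.45],[-1,-44,0,0,0.45],[-2,-50,0,0,0.45],[-2,-56,0,0,0.45],[-2,-62,0,0,0.45],[-3,-66,0,0,0.45],[-3,-68,0,0,0.45],[-3,-70,0,0,0.45]]

```text
t: 9.03
position: [457.8, 1.1, 192.2]
orientation: [-3.137, 0.051, -0.0]
contact_force: [0.3, 10.2, -1.8]
opening: 47.1
finger_force: 5.2
```

>>> move_arm:
  deltas:
    - [[0,-2,0,0,0.45],[0,-4,0,0,0.45],[0,-5,0,0,0.45],[0,-5,0,0,0.45],[0,-5,0,0,0.45]]

```text
t: 9.45
position: [457.9, 1.0, 192.2]
orientation: [-3.132, 0.045, -0.0]
contact_force: [2.1, 16.0, -2.5]
opening: 47.1
finger_force: 8.2
```

The travel of 66.4 mm equals the 47−11 mm clearance plus 30 mm, so the handle is hard against the stop. I'll back off, lift and check.

>>> move_arm:
  deltas:
    - [[0,10,0,0,0.45],[0,23,0,0,0.45],[0,23,0,0,0.45],[0,23,25,0,0.45],[0,23,60,0,0.45],[0,23,95,0,0.45],[0,-10,110,0,0.45],[0,-50,110,0,0.45],[0,-90,110,0,0.45],[0,-130,110,0,0.45]]

```text
t: 10.28
position: [457.4, -139.5, 303.3]
orientation: [3.138, -0.054, 0.002]
contact_force: [0.1, 0.0, -0.5]
opening: 47.2
finger_force: 0.0
```

>>> move_arm:
  deltas:
    - [[0,-40,0,0,0.45],[0,-80,0,0,0.45],[0,-120,0,0,0.45],[0,-120,0,0,0.45],[0,-120,0,0,0.45]]

```text
t: 10.7
position: [456.2, -260.4, 301.7]
orientation: [3.141, -0.063, -0.002]
contact_force: [0.1, 2.1, 0.3]
opening: 46.7
finger_force: 0.0
```

Run:
```python
from h import *
import cv2
a=r.snapshot('top')['pixels'][120:260,140:310];b=r.snapshot('scene')['pixels'][140:310,140:340]
a=cv2.resize(a,(400,329));b=cv2.resize(b,(400,340));a=cv2.copyMakeBorder(a,0,11,0,0,0)
cv2.imwrite('pics/m5.png',np.hstack([a,b])[:,:,::-1])
```

```text
(no output)
```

View pics/m5.png

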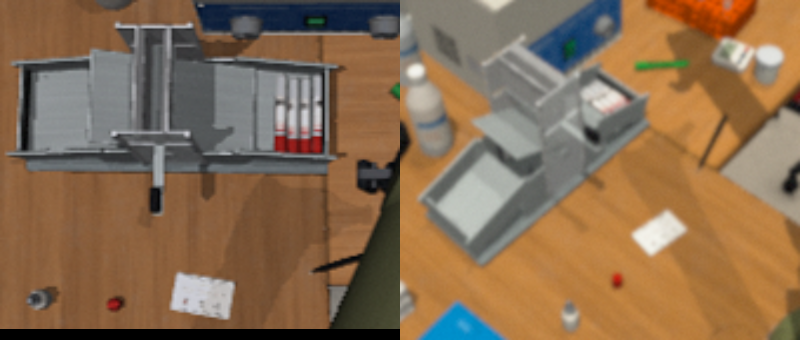

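The four tubes are in the right lane (top crop x 282–318). The handle is back at its start position (full-frame col ~206), the gate is tipped right, and the bystanders haven't moved.

```bash
python3 -c "
from cell import r
print(r.job_done())"
```

```text
the job is handed in; nothing more can be done
None
```

The job is done and handed in: I rocked the gate over by pressing its right wing, all four tubes rolled into the right lane, the shutter is shut again, and nothing around the sorter was moved (about 11 s of the 54 s used).

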